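# Coating-thickness reading on an instrument housing

## Task

Take the pen-shaped coating-thickness gauge out of its bench stand and check it on the zero plate first: stand it upright on the middle of the bare steel disc, pressed lightly so that its sprung foot goes in part of the way but not to the stop, for about a second. Then take the reading on the freshly painted housing: set the foot inside the red ring on the sloping front, with the gauge square to that sloping face and the same light, part-way press, and finish the program like that, still gripping the gauge and holding it steady on the spot. Touch the paint with nothing but the gauge's foot inside the red ring (the green rings are already measured), leave the zero plate where it lies and disturb nothing else on the bench.

Things in the scene. Friction and masses are not known exactly. Their poses are not given: they have to be found in the camera images.
- gauge: Cordless pen gauge, 145 mm long, 80-130 g, upright in the stand. Origin: end face of its foot when out; z along the axis to the tail. z 47-145 mm: flat-sided blue body, 28 (x) by 20 mm (y), black tail, display on -x: grip across the 20 mm (y). z 42-47: black collar 29 mm wide, resting on the stand's top. z 10-42: grey nose, 18 mm diameter. z 0-10: steel foot, 10 mm diameter, flat end.
- gauge_foot (a joint): How far the sprung foot is pushed in: 0 = fully out, 0.010 m = at its hard stop. The push along the axis is 1.5 N at first and grows by 0.6 N per mm to 7.5 N at the stop; 3 to 7 mm is a good light press.
- gauge_tip (a point): Centre of the end face of the gauge's foot; it moves with the foot (it lies at the joint's value along the gauge's z).
- stand: Fixed black bench stand: block 66 x 66 mm, 50 mm high, blue stripe on its front, grey 86 mm square foot plate, upright 20.5 mm hole right through its middle. Origin: centre of the underside, z up. The gauge hangs in it by its collar, foot 8 mm above the bench: lift it straight up by over 50 mm to clear. It stands left or right of the housing.
- zero_plate: Loose zero (reference) plate, 200 g, flat on the bench: black holder 64 x 64 x 6 mm with a bare steel disc of 44 mm diameter in its middle, its upper face 9 mm above the bench. Origin: centre of the underside, z up. It lies on the other side of the housing from the stand.
- console: Fixed, rigid, light-grey painted sloping-front housing, 268 mm wide (y), 225 mm deep (x). Origin: centre of the underside on the bench, z up. Its sloping face, on the -x side, rises at 20 degrees from 40 mm height at x = -110 mm to 102 mm at x = 60 mm; behind it the top is flat. Display window, knob holes and slots are flush with the surface.
- spot_red: Red ring mark on the sloping face, 31 mm outer, 19 mm inner diameter: the spot to measure. Origin: ring centre on the painted surface, 65 mm above the bench; z points square out of the sloping face (20 degrees off vertical, to the housing's front), x up the slope, y along the width. It is at one of three places in a level row, green rings at the others, 65-105 mm apart.
- spot_green_a: Green ring mark, same size and frame as the red one: a spot already measured, not to be touched.
- spot_green_b: The other green ring mark, likewise.
- multimeter: Loose yellow and black handheld meter, 175 x 85 x 45 mm, lying on the bench; leave alone. Origin: centre of the underside.
- screwdriver: Loose screwdriver with a red handle, about 200 mm long, lying on the bench; leave alone.
- tape_roll: Loose roll of yellow tape, 100 mm diameter, 24 mm high, lying flat; leave alone. Origin: centre of the underside.
- foil_case: Loose flat black case of reference foils, 80 x 120 x 25 mm; leave alone. Origin: centre of the underside.
Things that resemble listed ones, but are neither listed nor needed, are in the scene too. What is shaped like the stand but pink or turquoise is not meant.

How it is judged:
By the outcome, as a careful person would: the job done as asked, in the order asked, and still so for the second after the job is handed in, while the arm keeps its last pose, push and grip.
It also fails if it takes over 51 s, if anything falls off the work surface, if the arm or the gripper's body presses on something with over 40 N, if the wrist force passes 120 N, or if a joint passes its speed limit or range.

## Robot

A 6-joint arm with a two-finger parallel gripper is mounted at the origin on the work surface. World frame = base frame: x ahead of the robot, y to its left, z up, the work surface at z = 0. Lengths are in mm, angles in rad, forces in N, time in s.
With the tool pointing down it reaches from about 350 to 875 mm from the base axis. Payload 4.2 kg.
Tool frame: the origin (TCP) lies midway between the tips of the shut fingers; the grasp point (between the pads) lies 19 mm behind it (arm.tcp_to_grasp is the distance from the TCP to the grasp point, in mm); z points along the fingers, y is the line along which they close (so a half turn about z gives the same grasp; the last joint's range is limited). The gripper opens to 85 mm and grips with 20 to 120 N. Pads are 22 mm wide; open, the fingers measure 114 mm over their backs; the gripper's body (76 mm by 85 mm) begins 54 mm behind the grasp point. The pads swing forward as they close: fully open they stand 13 mm farther back than shut.
Start: joints at [1.383, 0.385, 0.008, 0, -1.194, -0.259], TCP at [270.018, 563.64, 231.312] pointing down, gripper open.
Joint ranges: [-3.14, 3.14], [-1.21, 2.06], [-1.07, 1.41], [-3.16, 2.05], [-2.99, -0.16], [-3.1, 3.1]. Speed limits (rad/s): [2.79, 2.79, 3.14, 3.14, 3.14, 3.14].

## Interface

Orientations are given as a unit quaternion [x, y, z, w].
In Python, from bench import arm, get_image gives the robot as it stands.
- The arm moves only by the tool drive_tool, never from a script. Its argument "deltas" is a list of rows, each a list of 2 entries, a list of its own where there are three numbers: the shift along the tool's x, y, z in cm, then the turn, a rotation vector about the tool's x, y, z in degrees. In form: [[[x, y, z], [ax, ay, az]], ...]. A call has 1 to 12 rows; each row shifts and turns the commanded pose from where the row before left it, along the tool's axes as they then stand; what a row does not reach is not made up. A row lasts 1/10 s, in which the tool goes at most 50 mm and 8.59 degrees, less where a joint would pass 70% of its speed; a pose out of reach is approached as far as the arm can. A call with a gripper value outside its range is refused whole. "claw" is the finger opening in cm, from 0 to 8.54, set as the call begins (left out, the last holds). The fingers move at their own pace and stop on an object; the grip force is fixed at half the most. Time passes only in rows, so rows that do not move let the fingers close. It gives the time, the measured TCP pose, the force, the opening and the grip force at its end, in the units of the state.
- arm.read_state(): the state, without advancing time (a new reading comes with each control period).
- get_image(name): name is "scene" or "top"; returns a dict with "img" (420x560x3 uint8, red, green, blue), "fx", "fy", "cx", "cy" (pixels), "eye" and "orientation" of the camera in the world. Camera axes: x right, y down, z forward; pixel columns grow to the right and rows downward; lengths in mm; the calibration is good to about 2 mm. A picture is of the moment at which its call begins. There is no depth.
- arm.job_done(): hands the job in; it is judged then, once.
The state is a dict: "clock": time; "joints": joint angles; "joint_vel": joint speeds; "joint_efforts": joint torques, N m; "position": TCP position; "ee_rot": TCP orientation; "contact_force": force on the tool from outside, world axes, zero at the start; "wrist_torque": the same for the moment, N m; "gripper_width": finger opening in mm; "grasp_force": force on a finger pad.
Only numpy, scipy, OpenCV 4.12 (cv2) and the standard library are available. Lean on these libraries where they do the work, as an engineer would, in place of code of your own. Each camera call takes 0.05 s, during which the arm holds its last target. There are 200 camera calls.

## Working session

There is one attempt and no reset: what is moved stays moved. The work goes in short steps, Python scripts to look and compute and a tool call to move; the robot and the scene stay as the last step left them, time stands still between calls to the robot, and variables do not carry over. Pictures are saved under pics/ and viewed, at most 11 in all, crops included, and the job is handed in when it is done.

Besides the shell and the picture viewer there is one more tool, called after "Call:" in YAML: its name, and indented under it one key for each argument. drive_tool: Moves the arm, as the interface text tells. Its arguments: {"type":"object","properties":{"deltas":{"type":"array"},"claw":{"type":"number"}},"required":["deltas"]}

```bash
mkdir -p pics; ls
python3 - <<'E'
from bench import arm,get_image
import cv2,json
for n in("scene","top"):
    d=get_image(n); cv2.imwrite(f"pics/{n}0.png",d["img"][:,:,::-1]); print(n,{k:v for k,v in d.items() if k!="img"})
print(arm.read_state())
E
```

```text
pics
scene {'fx': 412.3688424391362, 'fy': 412.3688424391362, 'cx': 274.3219232548332, 'cy': 215.0552742527295, 'eye': array([1324.56677056, -192.85374114,  954.77811623]), 'orientation': array([ 0.74175058,  0.55904884, -0.23073778, -0.28988025])}
top {'fx': 434.36367972846995, 'fy': 434.36367972846995, 'cx': 286.3520745618998, 'cy': 216.56654064733948, 'eye': array([ 385.87182704,  -14.50066627, 1056.47619451]), 'orientation': array([-0.69849883,  0.71402881, -0.0225175 ,  0.04189524])}
{'clock': 0.1, 'joints': array([ 1.38261034e+00,  3.85450989e-01,  6.79015719e-03, -4.38727428e-04,
       -1.19397765e+00, -2.58592942e-01]), 'joint_vel': array([-0.00109734, -0.00132594,  0.00272567,  0.00066554, -0.00088348,
        0.00097837]), 'joint_efforts': array([-3.52616762e-04, -3.93321741e+01,  1.88928258e+01,  4.19785872e+00,
       -2.59415712e-03,  3.64212553e-06]), 'position': array([269.80451815, 563.20401331, 230.35854268]), 'ee_rot': array([ 9.75133803e-01, -2.21614928e-01, -1.71353971e-04,  9.27682471e-04]), 'contact_force': array([-0.81006055, -0.09684576,  0.4938548 ]), 'wrist_torque': array([-0.03396654,  0.01986603, -0.00124049]), 'grasp_force': 0.0, 'gripper_width': 85.32291099996513}
```

View pics/scene0.png

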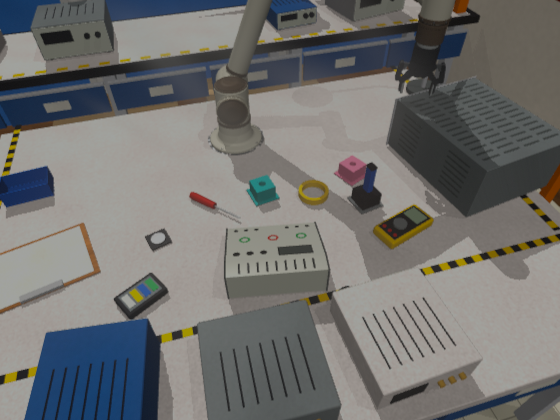

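View pics/top0.png

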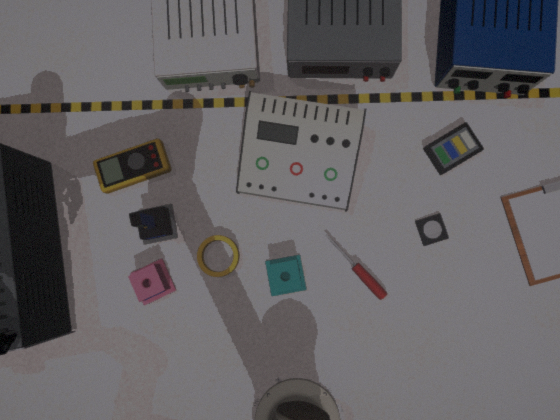

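```bash
cat > h.py <<'E'
import numpy as np,cv2
from scipy.spatial.transform import Rotation as R
from bench import arm,get_image
def proj(d,P):
    p=(np.atleast_2d(P)-d["eye"])@R.from_quat(d["orientation"]).as_matrix()
    return np.c_[d["fx"]*p[:,0]/p[:,2]+d["cx"],d["fy"]*p[:,1]/p[:,2]+d["cy"]]
def back(d,uv,z):
    r=R.from_quat(d["orientation"]).apply([(uv[0]-d["cx"])/d["fx"],(uv[1]-d["cy"])/d["fy"],1])
    return d["eye"]+r*(z-d["eye"][2])/r[2]
def blobs(m,amin=15):
    n,l,s,c=cv2.connectedComponentsWithStats(m.astype(np.uint8))
    return [(c[i].round(2),s[i]) for i in range(1,n) if s[i][4]>=amin]
E
python3 - <<'E'
from h import *
S,T=get_image("scene"),get_image("top")
def crop(d,u,v,w,h,k): return cv2.resize(d["img"][v:v+h,u:u+w],None,fx=k,fy=k,interpolation=cv2.INTER_CUBIC)
a=np.vstack([np.hstack([crop(T,115,185,80,60,5),crop(S,330,155,80,60,5)]),np.hstack([crop(T,400,200,64,48,6.25),crop(S,130,215,64,48,6.25)])])
cv2.imwrite("pics/m1.png",a[:,:,::-1])
for n,d in(("S",S),("T",T)):
    hsv=cv2.cvtColor(d["img"],cv2.COLOR_RGB2HSV).astype(int);H,s,v=hsv[...,0],hsv[...,1],hsv[...,2]
    g=(H>45)&(H<80)&(s>70); r=((H<8)|(H>172))&(s>90)
    for nm,m in(("g",g),("r",r)):
        for c,st in blobs(m,12):
            print(n,nm,c,st,back(d,c,65).round(1))
E
```

```text
S g [151.46 284.01] [145 278  14  13  96] [ 653.2 -352.1   65. ]
S r [346.64 174.05] [339 165  21  20 170] [396.7 294.4  65. ]
S r [202.11 199.73] [190 192  26  17 188] [ 380.4 -178.7   65. ]
S r [383.83 225.28] [382 223   5   5  18] [636.6 310.4  65. ]
S r [389.16 229.84] [387 228   5   5  19] [656.9 317.1  65. ]
S r [394.5 234.5] [393 233   4   4  16] [677.1 323.6  65. ]
S r [272.68 237.24] [268 235  10   5  25] [589.2  -9.5  65. ]
T g [185.79  80.11] [167  77  38   7 112] [807.9 244.1  65. ]
T g [456.74  89.71] [454  86   6   8  38] [ 764.1 -391.2   65. ]
T g [441.98 154.77] [435 146  15  18 129] [ 611.1 -349.1   65. ]
T g [261.58 162.67] [256 157  12  13  57] [603.8  66.7  65. ]
T g [330.33 173.55] [324 168  13  13  55] [574.1 -91.8  65. ]
T r [365.62  77.95] [364  76   5   5  21] [ 799.3 -181.2   65. ]
T r [382.19  77.86] [380  76   5   5  21] [ 798.3 -219.9   65. ]
T r [506.73  93.6 ] [503  90   8   8  45] [ 751.2 -505.3   65. ]
T r [150.28 147.12] [148 145   6   6  25] [647.9 327.9  65. ]
T r [152.79 155.5 ] [150 153   6   6  28] [627.8 321.8  65. ]
T r [155.48 163.89] [153 161   6   6  27] [607.6 315.3  65. ]
T r [295.97 168.18] [290 162  13  13  71] [588.7 -12.8  65. ]
T r [369.41 281.27] [353 264  34  35 398] [ 326.3 -172.1   65. ]
```

View pics/m1.png

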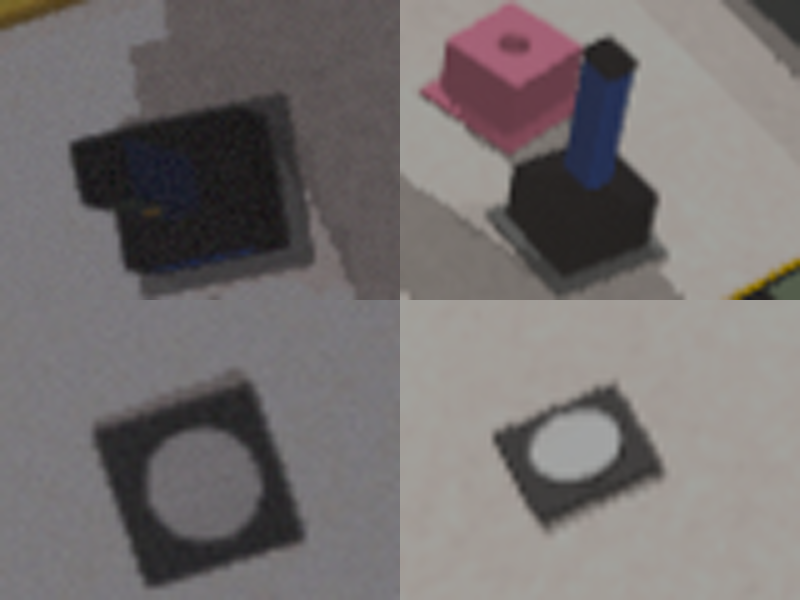

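Run:
```python
from h import *
S,T=get_image("scene"),get_image("top")
def tp(x,y): return (115+(x+.5)/5-.5,185+(y+.5)/5-.5)
def sp(x,y): return (330+(x-400+.5)/5-.5,155+(y+.5)/5-.5)
def pr(n,L,d,z):
    P=np.array([back(d,p,z)[:2] for p in L]);e=np.diff(np.r_[P,P[:1]],axis=0)
    print(n,P.round(1).tolist(),"mean",P.mean(0).round(1),"len",np.hypot(*e.T).round(1),"ang",np.degrees(np.arctan2(e[:,1],e[:,0])).round(1))
pr("tailS",[sp(*p) for p in[(585,50),(612,37),(637,63),(608,80)]],S,153)
pr("tailT",[tp(*p) for p in[(72,147),(115,135),(121,200),(84,208)]],T,153)
pr("footT",[tp(*p) for p in[(289,93),(313,262),(145,294)]],T,4)
pr("footS",[sp(*p) for p in[(488,215),(560,291),(666,252)]],S,4)
pr("blkT",[tp(*p) for p in[(264,105),(291,247),(130,271)]],T,50)
pr("blkS",[sp(*p) for p in[(512,165),(569,232),(656,196)]],S,50)
for n,d,(u,v,w,h) in(("S",S,(130,215,64,48)),("T",T,(400,200,64,48))):
    g=cv2.cvtColor(d["img"],cv2.COLOR_RGB2GRAY)[v:v+h,u:u+w]
    t,_=cv2.threshold(g,0,255,cv2.THRESH_OTSU)
    for c,s in blobs(g>t,30): print(n,"disc",s[4],back(d,c+[u,v],9).round(1))
    for c,s in blobs(g<=t,100):
        m=cv2.connectedComponents((g<=t).astype(np.uint8))[1]; 
        print(n,"holder",s[4],back(d,c+[u,v],6).round(1))
# red with softer thresholds
for n,d,(u,v) in(("S",S,(272,237)),("T",T,(296,168))):
    c=d["img"][v-9:v+10,u-10:u+11].astype(float); w=np.clip(c[...,0]-(c[...,1]+c[...,2])/2-15,0,None)
    yy,xx=np.mgrid[v-9:v+10,u-10:u+11]; p=((w*xx).sum()/w.sum(),(w*yy).sum()/w.sum()); print(n,"red",p,back(d,p,65).round(1))
for (u,v) in((244,240),(301,236)):
    c=S["img"][v-7:v+8,u-9:u+10].astype(float); w=np.clip(c[...,1]-(c[...,0]+c[...,2])/2-12,0,None)
    yy,xx=np.mgrid[v-7:v+8,u-9:u+10]; p=((w*xx).sum()/w.sum(),(w*yy).sum()/w.sum()); print("green",p,back(S,p,65).round(1))
```

```text
tailS [[465.5, 320.1], [458.9, 340.8], [485.6, 344.7], [494.9, 321.6]] mean [476.2 331.8] len [21.7 27.  24.9 29.5] ang [ 107.7    8.3  -68.  -177.1]
tailT [[481.9, 341.8], [486.6, 323.5], [459.0, 320.6], [455.9, 336.3]] mean [470.8 330.5] len [18.9 27.7 16.  26.5] ang [ -75.7 -174.1  100.9   11.8]
footT [[521.9, 293.0], [438.5, 280.9], [424.7, 363.6]] mean [461.7 312.5] len [ 84.3  83.8 120.1] ang [-171.8   99.5  -36. ]
footS [[443.3, 284.2], [520.7, 301.2], [508.0, 380.8]] mean [490.7 322.1] len [ 79.3  80.6 116.2] ang [  12.4   99.1 -123.8]
blkT [[510.6, 291.4], [443.5, 278.4], [433.9, 354.2]] mean [462.6 308. ] len [68.4 76.5 99.1] ang [-169.    97.2  -39.3]
blkS [[447.5, 293.6], [514.4, 303.3], [500.2, 369.0]] mean [487.4 322. ] len [67.6 67.2 92. ] ang [   8.3  102.2 -124.9]
S disc 2695 [ 452.5 -320.     9. ]
S disc 124 [ 446.6 -332.7    9. ]
S holder 253 [ 454.2 -331.3    6. ]
T disc 2330 [ 461.4 -334.6    9. ]
T disc 246 [ 443.8 -335.     9. ]
T holder 496 [ 444.  -333.3    6. ]
S red (np.float64(272.479025293029), np.float64(237.2446020974707)) [589.1 -10.1  65. ]
T red (np.float64(295.952906548933), np.float64(168.23988226637232)) [588.6 -12.8  65. ]
green (np.float64(244.2042755344418), np.float64(239.36104513064134)) [574.  -88.7  65. ]
green (np.float64(300.47515151515154), np.float64(235.0060606060606)) [603.6  68.4  65. ]
```

```bash
cat >> h.py <<'E'
def go(P,ax=None,xy=None):
    """delta (tool frame, cm) to TCP P; then turn (deg, tool frame) so that tool z=ax, tool x has heading xy"""
    s=arm.read_state(); q=R.from_quat(s["ee_rot"]); 
    print("clk %.2f"%s["clock"],"pos",s["position"].round(1),"z",q.as_matrix()[:,2].round(3),"xhead %.1f"%np.degrees(np.arctan2(*q.as_matrix()[1::-1,0])),"F",s["contact_force"].round(1),"w",round(s["gripper_width"],1),round(s["grasp_force"],1),"j",s["joints"].round(2))
    out=q.inv().apply(np.array(P)-s["position"])/10
    if ax is not None:
        z=np.array(ax)/np.linalg.norm(ax); h=np.radians(xy); x=np.array([np.cos(h),np.sin(h),0]);
        x[2]=-(x[:2]@z[:2])/z[2] ; x/=np.linalg.norm(x)
        t=R.from_matrix(np.c_[x,np.cross(z,x),z]); print("turn",np.degrees((q.inv()*t).as_rotvec()).round(2),"| delta after turn",(t.inv().apply(np.array(P)-s["position"])/10).round(2))
    print("delta",out.round(2))
E
python3 - <<'E'
from h import *
S,T=get_image("scene"),get_image("top")
go([270,400,230]); go([474,330.5,200],[0,0,-1],9.5)
print(back(S,(390,147),0),back(S,(392,105),150),back(T,(70,330),150),back(T,(45,160),150))
E
```

```text
clk 0.40 pos [270.  563.6 231.1] z [-0. -0. -1.] xhead -25.6 F [ 0.1 -0.2 -0.1] w 85.6 0.0 j [ 1.38  0.38  0.01 -0.   -1.19 -0.26]
delta [ 7.07 14.75  0.12]
clk 0.40 pos [270.  563.6 231.1] z [-0. -0. -1.] xhead -25.6 F [ 0.1 -0.2 -0.1] w 85.6 0.0 j [ 1.38  0.38  0.01 -0.   -1.19 -0.26]
turn [ 2.00e-02  1.00e-02 -3.51e+01] | delta after turn [16.28 26.36  3.11]
delta [28.47 12.2   3.12]
[2.32236875e+02 5.44286325e+02 1.13686838e-13] [183.73699548 545.84242931 150.        ] [242.99344391 463.71729326 150.        ] [603.55875172 527.4312044  150.        ]
```

Call:
drive_tool:
  deltas:
    - [[1.4,2.95,0],[0,0,0]]
    - [[1.4,2.95,0],[0,0,0]]
    - [[1.4,2.95,0],[0,0,0]]
    - [[1.4,2.95,0],[0,0,0]]
    - [[1.4,2.95,0],[0,0,0]]
    - [[0,0,0],[0,0,-7]]
    - [[0,0,0],[0,0,-7]]
    - [[0,0,0],[0,0,-7]]
    - [[0,0,0],[0,0,-7]]
    - [[0,0,0],[0,0,-7]]
    - [[0,0,0],[0,0,0]]
    - [[0,0,0],[0,0,0]]
  claw: 8.5

```text
clock: 1.6
position: [269.4, 400.4, 231.4]
ee_rot: [0.997, 0.081, 0.0, -0.0]
contact_force: [-0.2, 0.5, -0.1]
gripper_width: 85.1
grasp_force: 0.0
```

Run:
```python
from h import *
go([474,330.5,200],[0,0,-1],9.5)
```

```text
clk 1.60 pos [269.4 400.4 231.4] z [ 0.  0. -1.] xhead 9.3 F [-0.2  0.5 -0.1] w 85.1 0.0 j [ 1.32  0.14 -0.33  0.   -1.1   0.42]
turn [-0.01 -0.01 -0.24] | delta after turn [19.02 10.27  3.14]
delta [19.07 10.19  3.14]
```

Now hover over the gauge, then look.

Call:
drive_tool:
  deltas:
    - [[3.8,2.0,0.6],[0,0,0]]
    - [[3.8,2.0,0.6],[0,0,0]]
    - [[3.8,2.0,0.6],[0,0,0]]
    - [[3.8,2.1,0.6],[0,0,0]]
    - [[3.85,2.1,0.7],[0,0,0]]
    - [[0,0,0],[0,0,0]]
    - [[0,0,0],[0,0,0]]

```text
clock: 2.3
position: [474.6, 330.1, 199.5]
ee_rot: [0.997, 0.08, -0.001, 0.0]
contact_force: [-0.5, 1.0, 0.3]
gripper_width: 84.7
grasp_force: 0.0
```

Run:
```python
from h import *
go([474,330.5,94],[0,0,-1],9.5)
S,T=get_image("scene"),get_image("top")
def crop(d,u,v,w,h,k): return cv2.resize(d["img"][v:v+h,u:u+w],None,fx=k,fy=k,interpolation=cv2.INTER_CUBIC)
a=np.hstack([crop(S,330,100,80,120,5),crop(T,105,170,80,120,5)])
cv2.imwrite("pics/m2.png",a[:,:,::-1])
```

```text
clk 2.30 pos [474.6 330.1 199.5] z [-0.001 -0.001 -1.   ] xhead 9.2 F [-0.5  1.   0.3] w 84.7 0.0 j [ 0.89  0.33 -0.16 -0.   -1.08  0.84]
turn [ 0.05  0.07 -0.32] | delta after turn [-0.05 -0.05 10.55]
delta [-0.04 -0.06 10.55]
```

View pics/m2.png

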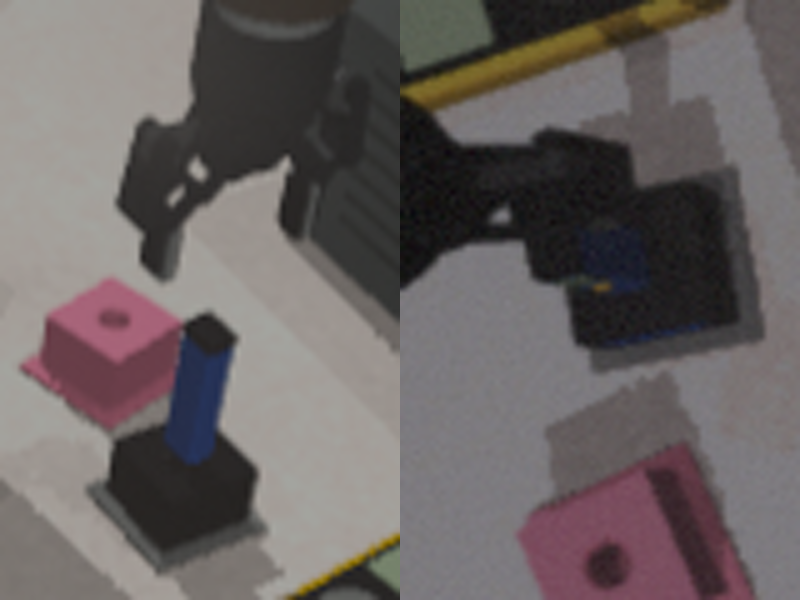

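Call:
drive_tool:
  deltas:
    - [[0,0,0.9],[0,0,0]]
    - [[0,0,0.9],[0,0,0]]
    - [[0,0,0.9],[0,0,0]]
    - [[0,0,0.9],[0,0,0]]
    - [[0,0,0.9],[0,0,0]]
    - [[0,0,0.9],[0,0,0]]
    - [[0,0,0.9],[0,0,0]]
    - [[0,0,0.9],[0,0,0]]
    - [[0,0,0.9],[0,0,0]]
    - [[0,0,0.9],[0,0,0]]
    - [[0,0,0.7],[0,0,0]]
    - [[0,0,0.5],[0,0,0]]

```text
clock: 3.6
position: [473.9, 330.7, 97.5]
ee_rot: [0.997, 0.082, -0.0, 0.0]
contact_force: [-0.3, 0.2, 0.5]
gripper_width: 84.9
grasp_force: 0.0
```

Call:
drive_tool:
  deltas:
    - [[0,0,0],[0,0,0]]
    - [[0,0,0],[0,0,0]]
    - [[0,0,0],[0,0,0]]
    - [[0,0,0],[0,0,0]]
  claw: 3.2

```text
clock: 4.0
position: [474.2, 331.1, 98.8]
ee_rot: [0.997, 0.082, 0.0, -0.0]
contact_force: [0.2, 0.6, 0.9]
gripper_width: 32.1
grasp_force: 0.0
```

Run:
```python
from h import *
go([474,330.5,94],[0,0,-1],9.5)
S,T=get_image("scene"),get_image("top")
def crop(d,u,v,w,h,k): return cv2.resize(d["img"][v:v+h,u:u+w],None,fx=k,fy=k,interpolation=cv2.INTER_CUBIC)
a=np.hstack([crop(S,330,120,80,100,5),crop(T,105,170,80,100,5)])
cv2.imwrite("pics/m3.png",a[:,:,::-1])
```

```text
clk 4.00 pos [474.2 331.1  98.8] z [ 0.001  0.001 -1.   ] xhead 9.4 F [0.2 0.6 0.9] w 32.1 0.0 j [ 0.89  0.43 -0.28  0.   -0.85  0.85]
turn [-0.04 -0.04 -0.1 ] | delta after turn [-0.03  0.05  0.48]
delta [-0.03  0.05  0.48]
```

View pics/m3.png

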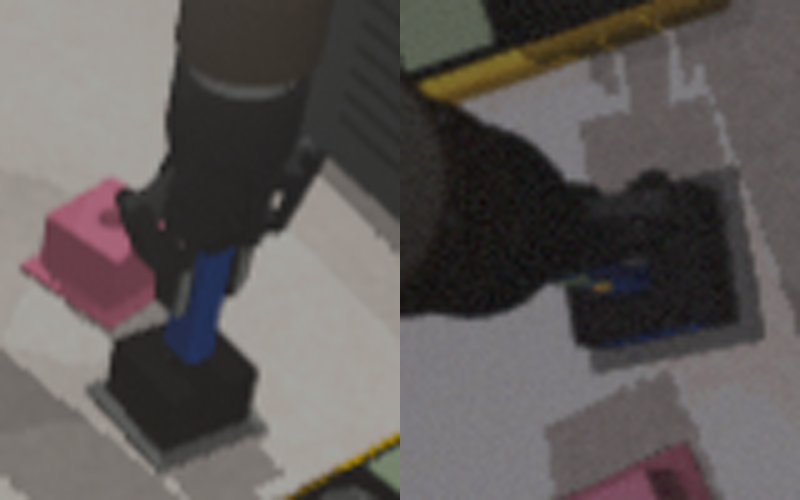

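Call:
drive_tool:
  deltas:
    - [[0,0,0],[0,0,0]]
    - [[0,0,0],[0,0,0]]
    - [[0,0,0],[0,0,0]]
  claw: 2.3

```text
clock: 4.4
position: [474.1, 331.0, 98.4]
ee_rot: [0.997, 0.082, 0.0, -0.0]
contact_force: [0.5, -0.3, -0.1]
gripper_width: 23.1
grasp_force: 0.1
```

Call:
drive_tool:
  deltas:
    - [[0,0,0],[0,0,0]]
    - [[0,0,0],[0,0,0]]
    - [[0,0,0],[0,0,0]]
    - [[0,0,0],[0,0,0]]
    - [[0,0,0],[0,0,0]]
  claw: 1.5

```text
clock: 4.9
position: [474.1, 330.9, 98.5]
ee_rot: [0.997, 0.082, 0.0, -0.0]
contact_force: [-1.1, 0.4, 2.2]
gripper_width: 19.6
grasp_force: 58.4
```

Run:
```python
from h import *
go([474,330.5,94],[0,0,-1],9.5);print(arm.read_state()["wrist_torque"])
```

```text
clk 4.90 pos [474.1 330.9  98.5] z [ 0.  0. -1.] xhead 9.4 F [-1.1  0.4  2.2] w 19.6 58.4 j [ 0.89  0.43 -0.28  0.   -0.85  0.85]
turn [-0.01 -0.02 -0.1 ] | delta after turn [-0.02  0.04  0.45]
delta [-0.02  0.04  0.45]
[0.00441209 0.09554162 0.01567636]
```

Call:
drive_tool:
  deltas:
    - [[0,0,-0.3],[0,0,0]]
    - [[0,0,-0.7],[0,0,0]]
    - [[0,0,-1],[0,0,0]]
    - [[0,0,-1],[0,0,0]]
    - [[0,0,-1],[0,0,0]]
    - [[0,0,-1],[0,0,0]]
    - [[0,0,-1],[0,0,0]]
    - [[0,0,-1],[0,0,0]]
    - [[0,0,-1],[0,0,0]]
    - [[0,0,-1],[0,0,0]]
    - [[0,0,-1],[0,0,0]]
    - [[0,0,0],[0,0,0]]

```text
clock: 6.1
position: [474.8, 331.5, 200.2]
ee_rot: [0.997, 0.082, 0.001, -0.001]
contact_force: [-0.1, -0.0, -0.7]
gripper_width: 19.3
grasp_force: 58.9
```

Run:
```python
from h import *
go([445,-334,199])
```

```text
clk 6.10 pos [474.8 331.5 200.2] z [ 0.003  0.002 -1.   ] xhead 9.4 F [-0.1 -0.  -0.7] w 19.3 58.9 j [ 0.89  0.33 -0.16  0.   -1.08  0.85]
delta [-1.382e+01  6.517e+01 -4.000e-02]
```

Call:
drive_tool:
  deltas:
    - [[-0.3,1.5,0],[0,0,0]]
    - [[-0.6,2.8,0],[0,0,0]]
    - [[-0.7,3.3,0],[0,0,0]]
    - [[-0.7,3.3,0],[0,0,0]]
    - [[-0.7,3.3,0],[0,0,0]]
    - [[-0.7,3.3,0],[0,0,0]]
    - [[-0.7,3.3,0],[0,0,0]]
    - [[-0.7,3.3,0],[0,0,0]]
    - [[-0.7,3.3,0],[0,0,0]]
    - [[-0.7,3.3,0],[0,0,0]]
    - [[-0.7,3.3,0],[0,0,0]]
    - [[-0.7,3.3,0],[0,0,0]]

```text
clock: 7.3
position: [455.6, -52.0, 197.9]
ee_rot: [0.997, 0.082, -0.001, 0.0]
contact_force: [0.7, -0.1, -0.2]
gripper_width: 19.2
grasp_force: 58.9
```

Call:
drive_tool:
  deltas:
    - [[-0.7,3.3,0],[0,0,0]]
    - [[-0.7,3.3,0],[0,0,0]]
    - [[-0.7,3.3,0],[0,0,0]]
    - [[-0.7,3.3,0],[0,0,0]]
    - [[-0.7,3.3,0],[0,0,0]]
    - [[-0.7,3.3,0],[0,0,0]]
    - [[-0.7,3.3,0],[0,0,0]]
    - [[-0.6,2.8,0],[0,0,0]]
    - [[-0.4,1.7,0],[0,0,0]]
    - [[0,0,0],[0,0,0]]
    - [[0,0,0],[0,0,0]]

```text
clock: 8.4
position: [442.7, -332.0, 197.5]
ee_rot: [0.997, 0.081, -0.001, -0.001]
contact_force: [-0.1, -0.4, -1.3]
gripper_width: 19.3
grasp_force: 59.0
```

Run:
```python
from h import *
go([445,-334,120],[0,0,-1],9.4)
S,T=get_image("scene"),get_image("top")
def crop(d,u,v,w,h,k): return cv2.resize(d["img"][v:v+h,u:u+w],None,fx=k,fy=k,interpolation=cv2.INTER_CUBIC)
a=np.hstack([crop(S,125,155,80,100,5),crop(T,400,170,80,100,5)])
cv2.imwrite("pics/m4.png",a[:,:,::-1])
```

```text
clk 8.40 pos [ 442.7 -332.   197.5] z [-0.002  0.001 -1.   ] xhead 9.3 F [-0.1 -0.4 -1.3] w 19.3 59.0 j [-0.35  0.29 -0.22 -0.   -1.06  2.08]
turn [-0.08  0.08 -0.08] | delta after turn [0.19 0.24 7.75]
delta [0.2  0.25 7.75]
```

View pics/m4.png

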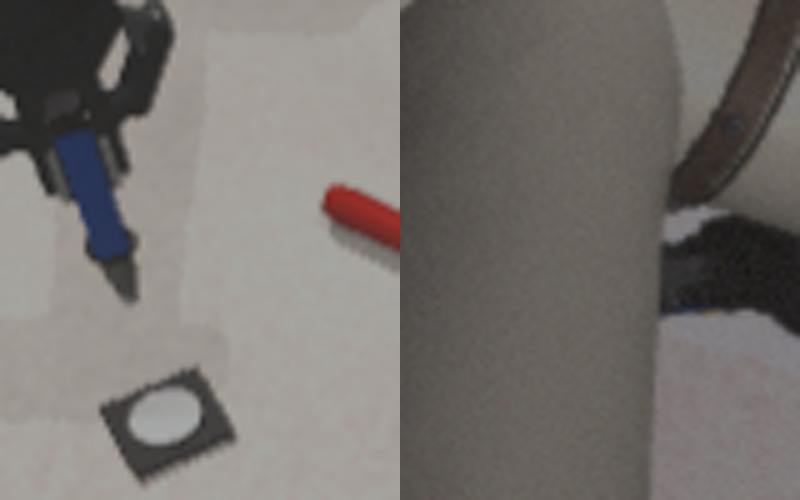

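Run:
```python
from h import *
S=get_image("scene"); s=arm.read_state(); p=s["position"]; print(p.round(1))
for o in(0,-90.5,-48,-43): print(o,((proj(S,p+[0,0,o])[0]-[125,155]+.5)*5-.5).round(1))
a=S["img"][185:217,130:156]; 
g=cv2.cvtColor(S["img"],cv2.COLOR_RGB2HSV)
for v in range(184,217,2):
    u=np.arange(128,165); m=(g[v,u,1]>110)&(g[v,u,0]>100); m2=cv2.cvtColor(S["img"],cv2.COLOR_RGB2GRAY)[v,u]<135
    print(v,u[m][[0,-1]] if m.any() else None,u[m2][[0,-1]] if m2.any() else None)
```

```text
[ 443.6 -331.2  198.2]
0 [ 88.7 184.3]
-90.5 [128.3 299.9]
-48 [110.3 247.2]
-43 [108.1 240.9]
184 [137 143] [128 150]
186 [138 144] [131 150]
188 [138 144] [132 151]
190 [139 145] [133 150]
192 [140 146] [133 149]
194 [141 146] [135 148]
196 [141 147] [140 148]
198 [142 147] [141 149]
200 [143 148] [142 150]
202 [143 149] [142 152]
204 [144 150] [142 152]
206 None [142 151]
208 None [144 152]
210 None [146 152]
212 None [147 152]
214 None [149 152]
216 None None
```

Call:
drive_tool:
  deltas:
    - [[0.07,0.12,0.6],[0,0,0]]
    - [[0.08,0.12,1],[0,0,0]]
    - [[0,0,1.1],[0,0,0]]
    - [[0,0,1.1],[0,0,0]]
    - [[0,0,1.1],[0,0,0]]
    - [[0,0,1.1],[0,0,0]]
    - [[0,0,1.1],[0,0,0]]
    - [[0,0,1.1],[0,0,0]]
    - [[0,0,0.8],[0,0,0]]
    - [[0,0,0.3],[0,0,0]]
    - [[0,0,0],[0,0,0]]
    - [[0,0,0],[0,0,0]]

```text
clock: 9.75
position: [446.1, -334.3, 105.7]
ee_rot: [0.997, 0.082, 0.0, 0.0]
contact_force: [0.2, 0.2, -0.8]
gripper_width: 19.5
grasp_force: 59.0
```

Run:
```python
from h import *
go([445.5,-333.5,99.5],[0,0,-1],9.4)
S=get_image("scene")
a=cv2.resize(S["img"][180:260,125:205],None,fx=7,fy=7,interpolation=cv2.INTER_CUBIC)
cv2.imwrite("pics/m5.png",a[:,:,::-1])
```

```text
clk 9.75 pos [ 446.1 -334.3  105.7] z [ 0.001 -0.    -1.   ] xhead 9.4 F [ 0.2  0.2 -0.8] w 19.5 59.0 j [-0.35  0.39 -0.33  0.   -0.85  2.09]
turn [ 0.03 -0.04  0.01] | delta after turn [-0.04 -0.09  0.62]
delta [-0.04 -0.09  0.62]
```

View pics/m5.png

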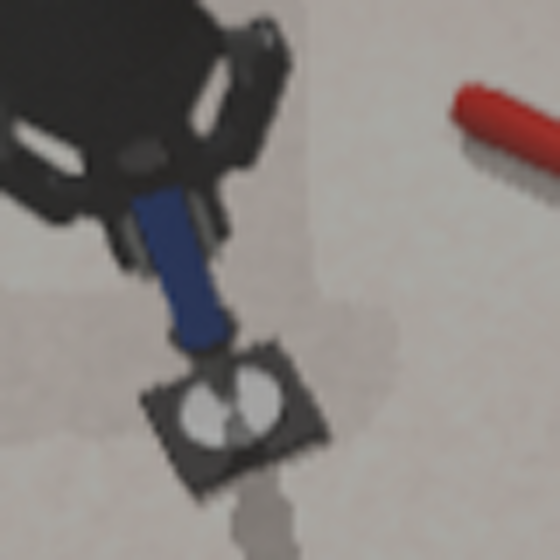

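Call:
drive_tool:
  deltas:
    - [[0,0,0.2],[0,0,0]]
    - [[0,0,0.2],[0,0,0]]
    - [[0,0,0.2],[0,0,0]]
    - [[0,0,0.1],[0,0,0]]
    - [[0,0,0.1],[0,0,0]]
    - [[0,0,0],[0,0,0]]
    - [[0,0,0],[0,0,0]]

```text
clock: 10.5
position: [445.9, -334.1, 97.6]
ee_rot: [0.997, 0.082, 0.0, 0.0]
contact_force: [-0.5, 1.3, 1.7]
gripper_width: 19.0
grasp_force: 59.2
```

Run:
```python
from h import *
go([445.5,-333.5,94.5],[0,0,-1],9.4)
```

```text
clk 10.50 pos [ 445.9 -334.1   97.6] z [ 0. -0. -1.] xhead 9.4 F [-0.5  1.3  1.7] w 19.0 59.2 j [-0.35  0.4  -0.34  0.   -0.83  2.09]
turn [ 0.01 -0.01  0.01] | delta after turn [-0.02 -0.07  0.31]
delta [-0.02 -0.07  0.31]
```

Call:
drive_tool:
  deltas:
    - [[0,0,0.1],[0,0,0]]
    - [[0,0,0.1],[0,0,0]]
    - [[0,0,0.1],[0,0,0]]
    - [[0,0,0],[0,0,0]]
    - [[0,0,0],[0,0,0]]
    - [[0,0,0],[0,0,0]]
    - [[0,0,0],[0,0,0]]
    - [[0,0,0],[0,0,0]]
    - [[0,0,0],[0,0,0]]
    - [[0,0,0],[0,0,0]]
    - [[0,0,0],[0,0,0]]
    - [[0,0,0],[0,0,0]]

```text
clock: 11.7
position: [445.8, -334.1, 94.4]
ee_rot: [0.997, 0.082, 0.0, 0.0]
contact_force: [-0.2, 0.3, 4.1]
gripper_width: 19.4
grasp_force: 59.4
```

Run:
```python
from h import *
go([445.5,-333.5,94.5],[0,0,-1],9.4)
```

```text
clk 11.70 pos [ 445.8 -334.1   94.4] z [ 0. -0. -1.] xhead 9.4 F [-0.2  0.3  4.1] w 19.4 59.4 j [-0.35  0.41 -0.34  0.   -0.82  2.09]
turn [ 0.01 -0.01  0.  ] | delta after turn [-0.02 -0.07 -0.01]
delta [-0.02 -0.07 -0.01]
```

Call:
drive_tool:
  deltas:
    - [[0,0,0],[0,0,0]]
    - [[0,0,0],[0,0,0]]
    - [[0,0,0],[0,0,0]]
    - [[0,0,0],[0,0,0]]
    - [[0,0,0],[0,0,0]]
    - [[0,0,-0.2],[0,0,0]]
    - [[0,0,-0.4],[0,0,0]]
    - [[0,0,-0.6],[0,0,0]]
    - [[0,0,-1],[0,0,0]]
    - [[0,0,-1.5],[0,0,0]]
    - [[0,0,-2],[0,0,0]]
    - [[0,0,-2],[0,0,0]]

```text
clock: 12.9
position: [445.3, -333.9, 172.2]
ee_rot: [0.997, 0.082, -0.0, -0.0]
contact_force: [0.1, -0.3, -0.7]
gripper_width: 19.3
grasp_force: 59.0
```

Call:
drive_tool:
  deltas:
    - [[0,0,-2],[0,0,0]]
    - [[0,0,-1],[0,0,0]]
    - [[0,0,0],[0,0,0]]
    - [[0,0,0],[0,0,0]]

```text
clock: 13.3
position: [445.2, -333.7, 200.6]
ee_rot: [0.997, 0.082, -0.0, -0.001]
contact_force: [-0.6, -0.3, -1.0]
gripper_width: 19.3
grasp_force: 59.0
```

Run:
```python
from h import *
y=np.radians(-10.55);t=np.radians(20)
n=np.array([-np.sin(t)*np.cos(y),-np.sin(t)*np.sin(y),np.cos(t)])
go(np.array([588.9,-11.5,65])+n*140.5,-n,9.4)
S=get_image("scene")
g=cv2.cvtColor(S["img"],cv2.COLOR_RGB2GRAY)[215:263,130:194]
for c,s in blobs(g>110,60): print(s[4],back(S,c+[130,215],9).round(1))
```

```text
clk 13.30 pos [ 445.2 -333.7  200.6] z [-0.001  0.001 -1.   ] xhead 9.4 F [-0.6 -0.3 -1. ] w 19.3 59.0 j [-0.35  0.29 -0.21 -0.   -1.07  2.09]
turn [-6.7  18.91  1.08] | delta after turn [ 14.   -31.47   1.51]
delta [ 14.91 -31.09   0.38]
2697 [ 452.6 -320.     9. ]
126 [ 446.5 -332.9    9. ]
```

Call:
drive_tool:
  deltas:
    - [[0,0,0],[-1.34,3.78,0.22]]
    - [[0,0,0],[-1.34,3.78,0.22]]
    - [[0,0,0],[-1.34,3.78,0.22]]
    - [[0,0,0],[-1.34,3.78,0.22]]
    - [[0,0,0],[-1.34,3.78,0.22]]
    - [[0,0,0],[0,0,0]]
    - [[0.7,-1.57,0.08],[0,0,0]]
    - [[1.2,-2.7,0.1],[0,0,0]]
    - [[1.4,-3.15,0.15],[0,0,0]]
    - [[1.4,-3.15,0.15],[0,0,0]]
    - [[1.4,-3.15,0.15],[0,0,0]]
    - [[1.4,-3.15,0.15],[0,0,0]]

```text
clock: 14.55
position: [497.7, -155.3, 199.0]
ee_rot: [0.982, 0.071, 0.167, 0.045]
contact_force: [0.4, -0.5, -1.7]
gripper_width: 19.5
grasp_force: 59.0
```

Call:
drive_tool:
  deltas:
    - [[1.4,-3.15,0.15],[0,0,0]]
    - [[1.4,-3.15,0.15],[0,0,0]]
    - [[1.4,-3.15,0.15],[0,0,0]]
    - [[1.2,-2.7,0.1],[0,0,0]]
    - [[0.7,-1.57,0.08],[0,0,0]]
    - [[0.2,-0.45,0.05],[0,0,0]]
    - [[0,0,0],[0,0,0]]
    - [[0,0,0],[0,0,0]]
    - [[0,0,0],[0,0,0]]

```text
clock: 15.45
position: [540.4, -8.5, 197.6]
ee_rot: [0.982, 0.071, 0.168, 0.045]
contact_force: [-0.7, 0.3, -1.3]
gripper_width: 19.8
grasp_force: 58.8
```

```bash
cat >> h.py <<'E'
y=np.radians(-10.55);t=np.radians(20)
n=np.array([-np.sin(t)*np.cos(y),-np.sin(t)*np.sin(y),np.cos(t)])
C=np.array([588.9,-11.5,65])
def show(fn):
    S,T=get_image("scene"),get_image("top"); s=arm.read_state(); tip=s["position"]+R.from_quat(s["ee_rot"]).apply([0,0,90.5])
    o=[]
    for d,(u,v) in((S,(240,170)),(T,(250,100))):
        o.append(cv2.resize(d["img"][v:v+100,u:u+80],None,fx=5,fy=5,interpolation=cv2.INTER_CUBIC))
        print("tip",tip.round(1),((proj(d,tip)[0]-[u,v]+.5)*5).round(1),"C",((proj(d,C)[0]-[u,v]+.5)*5).round(1))
    cv2.imwrite(fn,np.hstack(o)[:,:,::-1])
E
python3 - <<'E'
from h import *
go(C+n*110.5,-n,9.4)
show("pics/m6.png")
E
```

```text
clk 15.45 pos [540.4  -8.5 197.6] z [ 0.336 -0.064 -0.94 ] xhead 9.3 F [-0.7  0.3 -1.3] w 19.8 58.8 j [ 0.37  0.12 -0.62  0.35 -0.56  1.07]
turn [ 0.09  0.01 -0.06] | delta after turn [ 0.19 -0.56  3.06]
delta [ 0.19 -0.57  3.06]
tip [571.  -14.2 112.8] [147.1 260.6] C [162.4 339. ]
tip [571.  -14.2 112.8] [235.8 361.2] C [229.5 343.1]
```

View pics/m6.png

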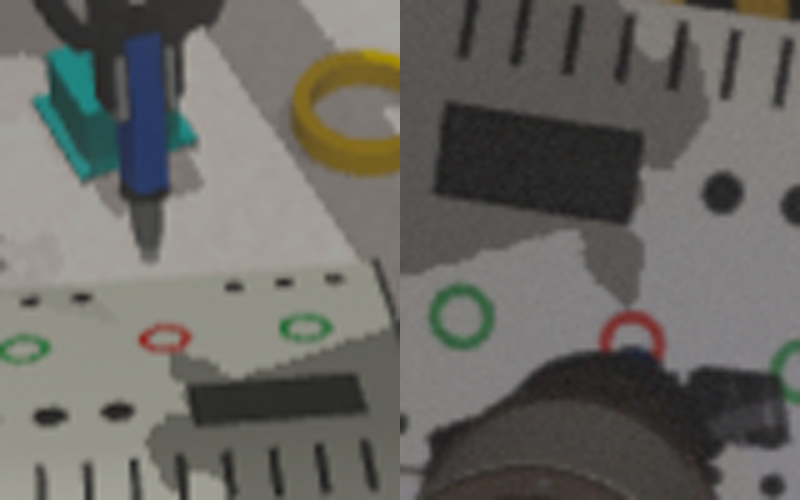

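Call:
drive_tool:
  deltas:
    - [[0.05,-0.15,0.3],[0,0,0]]
    - [[0.05,-0.15,0.5],[0,0,0]]
    - [[0.05,-0.15,0.5],[0,0,0]]
    - [[0.05,-0.12,0.5],[0,0,0]]
    - [[0,0,0.5],[0,0,0]]
    - [[0,0,0.5],[0,0,0]]
    - [[0,0,0.5],[0,0,0]]
    - [[0,0,0.2],[0,0,0]]
    - [[0,0,0],[0,0,0]]
    - [[0,0,0],[0,0,0]]
    - [[0,0,0],[0,0,0]]

```text
clock: 16.65
position: [553.8, -3.9, 165.2]
ee_rot: [0.982, 0.071, 0.169, 0.044]
contact_force: [0.3, -0.9, -1.4]
gripper_width: 19.4
grasp_force: 58.8
```

Run:
```python
from h import *
go(C+n*90.5,-n,9.4)
show("pics/m7.png")
```

```text
clk 16.65 pos [553.8  -3.9 165.2] z [ 0.337 -0.063 -0.939] xhead 9.4 F [ 0.3 -0.9 -1.4] w 19.4 58.8 j [ 0.36  0.18 -0.66  0.41 -0.46  1.01]
turn [ 0.05 -0.07  0.01] | delta after turn [-0.08  0.08  1.59]
delta [-0.09  0.08  1.59]
tip [584.3  -9.6  80.2] [162.9 314.7] C [162.4 339. ]
tip [584.3  -9.6  80.2] [225.2 346.4] C [229.5 343.1]
```

View pics/m7.png

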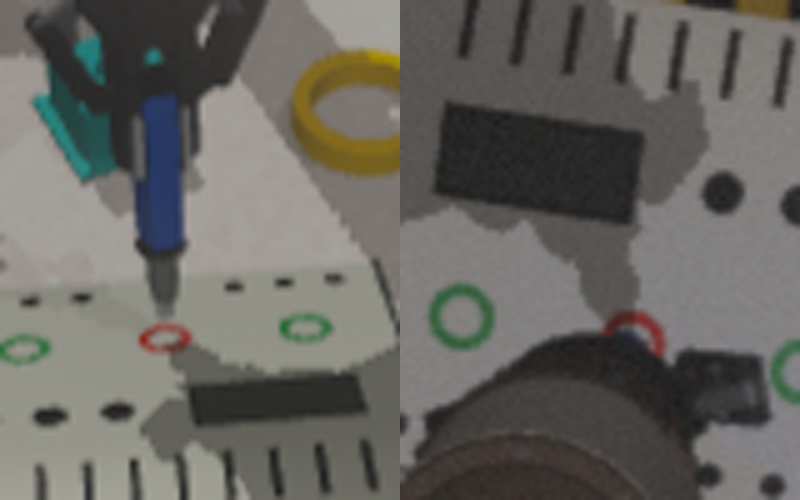

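Call:
drive_tool:
  deltas:
    - [[-0.06,0.07,0.2],[0,0,0]]
    - [[0,0,0.3],[0,0,0]]
    - [[0,0,0.3],[0,0,0]]
    - [[0,0,0.3],[0,0,0]]
    - [[0,0,0.1],[0,0,0]]
    - [[0,0,0],[0,0,0]]
    - [[0,0,0],[0,0,0]]

```text
clock: 17.45
position: [557.3, -5.5, 153.5]
ee_rot: [0.982, 0.071, 0.168, 0.045]
contact_force: [0.7, -0.6, -0.2]
gripper_width: 19.3
grasp_force: 58.8
```

Run:
```python
from h import *
go(C+n*85.5,-n,9.4)
show("pics/m8.png")
```

```text
clk 17.45 pos [557.3  -5.5 153.5] z [ 0.337 -0.064 -0.939] xhead 9.4 F [ 0.7 -0.6 -0.2] w 19.3 58.8 j [ 0.35  0.2  -0.68  0.44 -0.43  0.99]
turn [ 0.06 -0.04  0.01] | delta after turn [-0.01  0.01  0.87]
delta [-0.01  0.01  0.87]
tip [587.8 -11.2  68.6] [162.3 333.3] C [162.4 339. ]
tip [587.8 -11.2  68.6] [228.7 343.9] C [229.5 343.1]
```

View pics/m8.png

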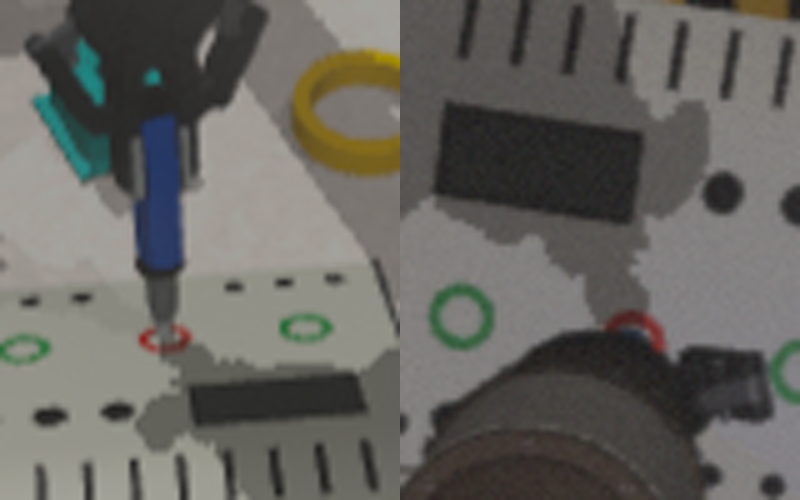

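Call:
drive_tool:
  deltas:
    - [[0,0,0.15],[0,0,0]]
    - [[0,0,0.1],[0,0,0]]
    - [[0,0,0.1],[0,0,0]]
    - [[0,0,0.1],[0,0,0]]
    - [[0,0,0.1],[0,0,0]]
    - [[0,0,0],[0,0,0]]
    - [[0,0,0],[0,0,0]]
    - [[0,0,0],[0,0,0]]

```text
clock: 18.35
position: [559.1, -5.8, 148.4]
ee_rot: [0.982, 0.071, 0.168, 0.045]
contact_force: [-1.8, 0.6, 1.6]
gripper_width: 19.4
grasp_force: 59.2
```

Run:
```python
from h import *
go(C+n*85.5,-n,9.4); print(arm.read_state()["contact_force"]@n)
```

```text
clk 18.35 pos [559.1  -5.8 148.4] z [ 0.337 -0.063 -0.939] xhead 9.4 F [-1.8  0.6  1.6] w 19.4 59.2 j [ 0.35  0.21 -0.69  0.45 -0.41  0.98]
turn [ 0.06 -0.04  0.02] | delta after turn [-0.01  0.01  0.33]
delta [-0.01  0.01  0.33]
2.157146847689255
```

Call:
drive_tool:
  deltas:
    - [[0,0,0.1],[0,0,0]]
    - [[0,0,0.1],[0,0,0]]
    - [[0,0,0.07],[0,0,0]]
    - [[0,0,0],[0,0,0]]
    - [[0,0,0],[0,0,0]]
    - [[0,0,0],[0,0,0]]
    - [[0,0,0],[0,0,0]]
    - [[0,0,0],[0,0,0]]
    - [[0,0,0],[0,0,0]]
    - [[0,0,0],[0,0,0]]

```text
clock: 19.35
position: [560.1, -6.0, 145.9]
ee_rot: [0.982, 0.071, 0.168, 0.045]
contact_force: [-2.6, 0.8, 3.9]
gripper_width: 19.0
grasp_force: 59.4
```

Run:
```python
from h import *
f=[]
for i in range(6): get_image("top"); f.append(arm.read_state()["contact_force"]@n)
print(np.round(f,2))
go(C+n*85.5,-n,9.4)
show("pics/m9.png")
```

```text
[3.7  3.78 3.59 3.8  3.7  4.28]
clk 19.65 pos [560.1  -6.  145.9] z [ 0.337 -0.063 -0.939] xhead 9.4 F [-1.3 -0.2  4.1] w 19.3 59.4 j [ 0.34  0.21 -0.69  0.46 -0.4   0.97]
turn [ 0.05 -0.05  0.01] | delta after turn [-0.01  0.01  0.05]
delta [-0.01  0.01  0.05]
tip [590.5 -11.7  60.8] [162.9 346. ] C [162.4 339. ]
tip [590.5 -11.7  60.8] [229.9 341.5] C [229.5 343.1]
```

View pics/m9.png

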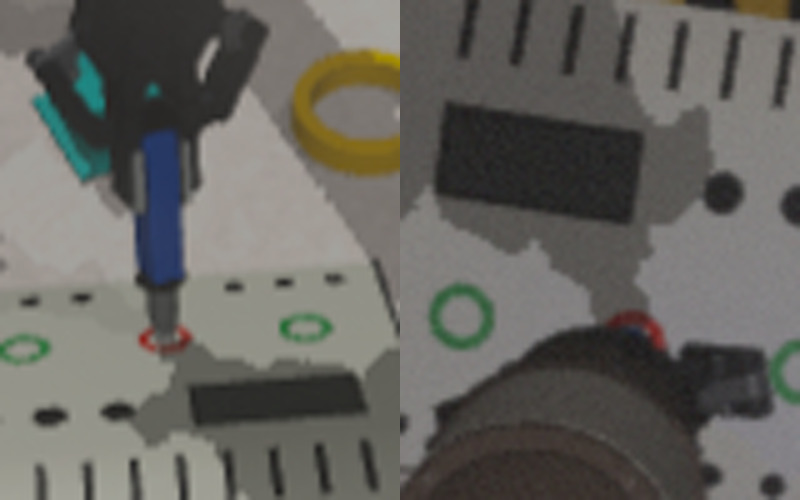

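```bash
python3 -c "
from bench import arm
print(arm.job_done())"
```

```text
the job is handed in; nothing more can be done
None
```

I checked the gauge on the zero plate with an estimated 5 mm press, held for more than a second, and the plate stayed where it was. I then handed the job in with the gauge still gripped, its foot centred in the red ring, square to the slope and pressed about 5 mm, 20 s into the 51 s allowed.

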